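# Push a circuit-board carrier home into the corner of its locating fence

### The job

Push the flat circuit-board carrier along the bench with the fingertips until it sits fully home in the corner of the L-shaped aluminium fence: its long side flush along the long rail and its short side flush against the short rail. Push it only by the edges of its dark frame: never lift, tip or carry it, and never touch the components standing on the board. Leave the spool, the jar and the small bin where they are.

Things in the scene. Friction and masses are not known exactly. Their poses are not given: they have to be found in the camera images.
- fence: L of two aluminium rails, 12 mm wide, 14 mm high, fixed to the bench. Origin, at bench height: where the carrier's origin lies when home; z up. Own frame: long rail along y, y -65 to +77 mm, inner face at x = +50 mm; short rail along x, from x = -30 mm to the long rail, inner face at y = +65 mm. The -x and -y sides are open. Yaw -95 to +5 degrees, so the corner points away from the robot.
- carrier: Loose flat slab, dark steel grey with a green circuit board on top, 100 (x) by 130 (y) by 14 mm high, 0.35 to 0.7 kg, flat upright edges, bare 10 mm margin. Origin: centre of its underside, z up. Starts 30 to 65 mm short of home along both fence axes, turned up to 0.3 rad; home is origin on the fence's origin, axes parallel. Slides with dry friction.
- components: Parts standing on the board (black transformer, white connector strip, two round capacitors, chip), fixed to the carrier, same origin and axes as the carrier. They lie within x -30 to +30 mm, y -37 to +39 mm and rise from 14 to 32 mm above the bench. The robot must not touch them.
- spool: Bystander: loose copper-coloured wire spool standing upright, 52 mm diameter, 40 mm high, origin at the centre of its underside, just past the short rail's open end.
- jar: Bystander: small loose amber jar with black cap, 44 mm diameter, 45 mm high, origin at the centre of its underside, off the open end of the long rail.
- bin: Bystander: small loose empty black open box, 55 by 75 by 30 mm, origin at the centre of its underside, behind the fence's corner, outside the rails.
Mind the look-alikes: they are no part of the job. Of the things shaped like the carrier, the steel one is meant.

How it is judged:
At the end, for the whole second after the job is handed in: The carrier lies flat and at rest on the bench, its origin within 3 mm of home along each of the fence's axes (so both of its sides are against the rails) and within 0.03 rad of parallel to the fence (x of carrier in the frame of fence between -0.003 and 0.003 m and y of carrier in the frame of fence between -0.003 and 0.003 m and angle between the x axis of carrier and the x axis of fence, either way round below 0.03 rad and height (world z) of carrier below 0.003 m and angle between carrier's own z axis and vertical below 0.03 rad and linear speed of carrier below 0.01 m/s); the robot touches nothing.
It fails at once if the carrier is lifted or carried (underside centre more than 8 mm above the bench) (height (world z) of carrier above 0.008 m).
It fails at once if the carrier is tipped by more than 0.12 rad (angle between carrier's own z axis and vertical above 0.12 rad).
It fails at once if the robot touches the components on the board (contact force between any of the fingers, the arm and components above 0.5 N).
It fails at once if the spool, the jar or the bin is moved by more than 20 mm (distance of any of spool, jar, bin from where it was at the start of the episode above 0.02 m).
It also fails if it takes over 51 s, if anything falls off the work surface, if the arm or the gripper's body presses on something with over 40 N, if the wrist force passes 120 N, or if a joint passes its speed limit or range.

### The arm

A 6-joint arm with a two-finger parallel gripper is mounted at the origin on the work surface. World frame = base frame: x ahead of the robot, y to its left, z up, the work surface at z = 0. Lengths are in m, angles in rad, forces in N, time in s.
With the tool pointing down it reaches from about 0.375 to 0.975 m from the base axis. Payload 3.8 kg.
Tool frame: the origin (TCP) lies on the mounting face of the last link; the fingertips stand 173 mm ahead of it and the grasp point (between the pads) lies 155 mm ahead of it; z points along the fingers, y is the line along which they close (so a half turn about z gives the same grasp; the last joint's range is limited). The gripper opens to 85 mm and grips with 20 to 120 N. Pads are 22 mm wide; open, the fingers measure 114 mm over their backs; the gripper's body (76 mm by 85 mm) begins 54 mm behind the grasp point. The pads swing forward as they close: fully open they stand 13 mm farther back than shut.
Start: joints at [1.232, 0.264, 1.604, -0, 1.274, -0.037], TCP at [0.201, 0.644, 0.405] pointing down, gripper open.
Joint ranges: [-2.63, 2.63], [-0.94, 2.18], [0.31, 2.57], [-1.31, 4.45], [0, 2.66], [-2.55, 2.55]. Speed limits (rad/s): [2.57, 2.57, 3.14, 3.14, 3.14, 3.14].

### API

Orientations are given as a rotation vector (axis times angle).
In Python, from workcell import bot gives the robot as it stands.
- The arm moves only by the tool drive_tool, never from a script. Its argument "increments" is a list of rows, each an object with "delta_pos": the shift along the tool's x, y, z in mm, a list of three; "turn": the turn about the tool's z in rad; "jaw": the opening, from -1 (shut) to 1 (fully open). A call has 1 to 8 rows; each row shifts and turns the commanded pose from where the row before left it, along the tool's axes as they then stand; what a row does not reach is not made up. A row lasts 1/12 s, in which the tool goes at most 41.7 mm and 7.16 degrees, less where a joint would pass 70% of its speed; a pose out of reach is approached as far as the arm can. A call is refused whole if a number of a shift passes 41.7 or a number of a turn 0.125, either way. A call with a gripper value outside its range is refused whole. The fingers move at their own pace and stop on an object; "grip_force" is the grip in N (left out, the last holds). Time passes only in rows, so rows that do not move let the fingers close. It gives the time, the measured TCP pose, the force, the opening and the grip force at its end, in the units of the state.
- bot.read_state(): the state, without advancing time (a new reading comes with each control period).
- bot.read_camera(name): name is "scene" or "top" or "wrist"; returns a dict with "pixels" (400x640x3 uint8, red, green, blue), "fovy" (degrees; the focal length in pixels is half the picture's height over the tangent of half this angle, whatever the lens; pixels are square), "cx", "cy" (the principal point, pixels), "k1" (the pictures are not rectified: a ray, as slopes to the right and down, at radius r is drawn at 1 + k1 r^2 times it, then the intrinsics apply), "camera_from_world" (4x4, takes a point from world to camera coordinates); the wrist camera has in their place "hand_eye" (4x4, takes a point from camera to tool coordinates, whose origin is the TCP and whose axes are the flange's). Camera axes: x right, y down, z forward; pixel columns grow to the right and rows downward; lengths in m; the calibration is good to about 2 mm. A picture is of the moment at which its call begins: read the wrist's pose just before it. There is no depth.
- bot.finish_job(): hands the job in; it is judged then, once.
The state is a dict: "time": time; "q": joint angles; "joint_vel": joint speeds; "joint_torque": joint torques, N m; "tool_pos": TCP position; "tcp_rot": TCP orientation; "wrist_force": force on the tool from outside, world axes, zero at the start; "torque": the same for the moment, N m; "width": opening from 0.0 (shut) to 1.0 (fully open); "grip_force": force on a finger pad.
Only numpy, scipy, OpenCV 4.12 (cv2) and the standard library are available. Lean on these libraries where they do the work, as an engineer would, in place of code of your own. Each camera call takes 0.05 s, during which the arm holds its last target. There are 200 camera calls.

## Working session

There is one attempt and no reset: what is moved stays moved. The work goes in short steps, Python scripts to look and compute and a tool call to move; the robot and the scene stay as the last step left them, time stands still between calls to the robot, and variables do not carry over. Pictures are saved under pics/ and viewed, at most 10 in all, crops included, and the job is handed in when it is done.

Besides the shell and the picture viewer there is one more tool, called after "Request:" as a command line: name --argument value ..., lists and objects as JSON in quotes. drive_tool: Moves the arm, as the interface text tells. Its arguments: {"type":"object","properties":{"increments":{"type":"array"},"grip_force":{"type":"number"}},"required":["increments"]}

```bash
mkdir -p pics; ls; cat > h.py <<'E'
import numpy as np, cv2
from workcell import bot
from scipy.spatial.transform import Rotation as R
def save(c,f): cv2.imwrite(f,cv2.cvtColor(c["pixels"],cv2.COLOR_RGB2BGR))
E
python3 - <<'E'
from h import *
import pickle
s=bot.read_state();print(s)
for n in("top","scene"):
    c=bot.read_camera(n);save(c,f"pics/{n}0.png");pickle.dump(c,open(n+"0.pkl","wb"))
    print(n,{k:v for k,v in c.items() if k!="pixels"})
E
```

```text
pics
{'time': 0.0, 'q': array([ 1.23209513e+00,  2.64781631e-01,  1.60540296e+00, -1.95257655e-05,
        1.27371091e+00, -3.68847482e-02]), 'joint_vel': array([-0.00084648,  0.00060631, -0.00093294, -0.00215368, -0.0006651 ,
       -0.00141088]), 'joint_torque': array([ 2.85833943e-03, -5.15092993e+01, -3.67326558e+01,  2.45033033e-05,
        1.29904298e-02,  1.51988502e-05]), 'tool_pos': array([0.20052538, 0.64415867, 0.40332676]), 'tcp_rot': array([-0.47222369, -3.10548074,  0.00355872]), 'wrist_force': array([-0.11764272,  0.39688173,  0.33499593]), 'torque': array([0.02045703, 0.03745477, 0.01171182]), 'grip_force': 0.0, 'width': 1.0007476591634186}
top {'fovy': 56.84320760144894, 'cx': 323.48741204470946, 'cy': 204.1992075783164, 'k1': -0.025740902518417978, 'camera_from_world': array([[-0.02199443, -0.99956157,  0.01982224,  0.05324994],
       [-0.98513735,  0.01829008, -0.17079191,  0.63936411],
       [ 0.17035447, -0.0232841 , -0.98510771,  0.70255388],
       [ 0.        ,  0.        ,  0.        ,  1.        ]])}
scene {'fovy': 45.68544796202435, 'cx': 306.2383086142605, 'cy': 199.4059468210013, 'k1': 0.03942162614049987, 'camera_from_world': array([[-0.08972426,  0.99580678,  0.01784393,  0.00618575],
       [ 0.78560215,  0.08177423, -0.61330436, -0.51257537],
       [-0.61219182, -0.04101005, -0.78964508,  1.4357012 ],
       [ 0.        ,  0.        ,  0.        ,  1.        ]])}
```

View pics/top0.png

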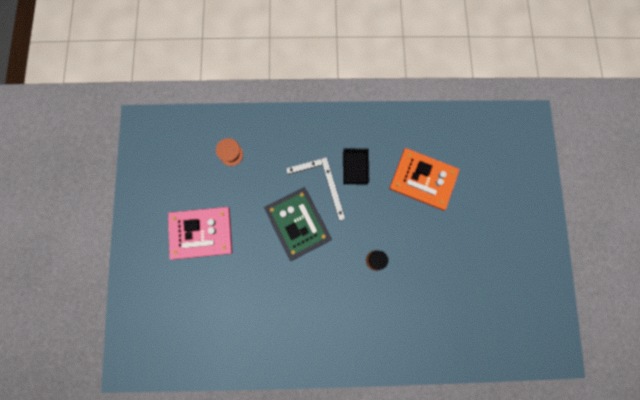

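View pics/scene0.png

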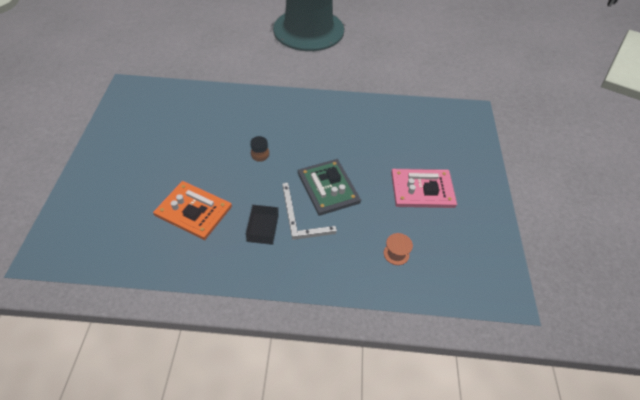

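In the top view there are three carrier-like slabs: pink at (200,233), orange at (425,180) and dark grey at (297,223). The grey one fits "steel grey", and it lies beside the fence (corner about 325,160). The spool is at (230,152), the jar at (377,260) and the bin at (356,166). I'll confirm with an enlarged crop.

```bash
python3 - <<'E'
from h import *
a=cv2.imread("pics/top0.png")[140:270,250:360]; b=cv2.imread("pics/scene0.png")[150:260,270:370]
a=cv2.resize(a,(400,473),interpolation=cv2.INTER_CUBIC); b=cv2.resize(b,(400,440),interpolation=cv2.INTER_CUBIC)
im=np.zeros((473,800,3),np.uint8); im[:,:400]=a; im[:440,400:]=b
cv2.imwrite("pics/crop.png",im)
E
```

```text
(no output)
```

View pics/crop.png

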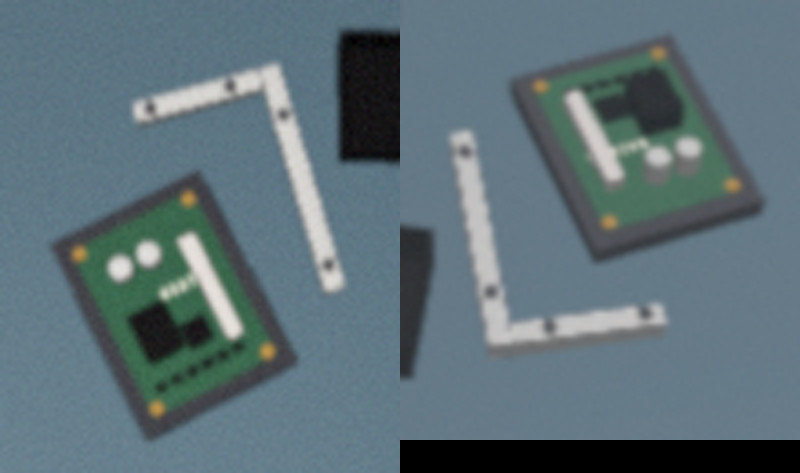

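The crop confirms the grey-framed slab as the target, open to the fence's inner corner. Next I'll fit both poses from these corner pixels.

```bash
cat >> h.py <<'E'
from scipy.optimize import least_squares
def proj(c,P,M=None):
    M=c["camera_from_world"] if M is None else M
    p=np.c_[P,np.ones(len(P))]@M.T; u=p[:,:2]/p[:,2:3]
    f=200/np.tan(np.radians(c["fovy"]/2))
    return u*(1+c["k1"]*(u**2).sum(1)[:,None])*f+[c["cx"],c["cy"]]
def place(x,L):
    co,s=np.cos(x[2]),np.sin(x[2]); L=np.array(L,float)/1000
    return np.c_[L[:,:2]@np.array([[co,s],[-s,co]])+x[:2],L[:,2]]
def fit(obs,x0):  # obs: list of (cam,M,local mm,pixels)
    r=least_squares(lambda x:np.concatenate([(proj(c,place(x,L),M)-p).ravel() for c,M,L,p in obs]),x0,loss='soft_l1')
    return r.x,np.round(r.fun,1)
CAR=[[-50,65,14],[50,65,14],[50,-65,14],[-50,-65,14]]
FEN=[[62,77,14],[-30,77,14],[-30,65,14],[62,-65,14],[50,-65,14]]
def rel(c,f):
    d=c[:2]-f[:2];co,s=np.cos(f[2]),np.sin(f[2])
    return np.array([co*d[0]+s*d[1],-s*d[0]+co*d[1]])*1000,c[2]-f[2]
E
python3 - <<'E'
from h import *
import pickle
t,s=[pickle.load(open(n+"0.pkl","rb")) for n in("top","scene")]
T=lambda a:np.array(a)/3.636+[250,140]-.36
S=lambda a:(np.array(a)-[400,0])/4+[270,150]-.37
ct=T([[52,243],[199,173],[297,360],[150,437]]); cs=S([[764,200],[597,250],[511,82],[672,38]])
ft=T([[279,65],[133,103],[137,122],[345,288],[325,292]]); fs=S([[488,343],[664,322],[664,305],[450,133],[470,130]])
for nm,L,pt,ps,x0 in(("car",CAR,ct,cs,[.5,.1,-1.1]),("fen",FEN,ft,fs,[.55,.05,-1.3])):
    for o in([(t,None,L,pt)],[(s,None,L,ps)],[(t,None,L,pt),(s,None,L,ps)]):
        print(nm,*fit(o,x0))
    globals()[nm]=fit(o,x0)[0]
print(rel(car,fen))
def gp(c,p):
    return least_squares(lambda x:(proj(c,np.array([[x[0],x[1],.04]]))-p).ravel(),[.6,0]).x
for n,p in(("spool",[228,147]),("jar",[377,260]),("bin",[356,166])):print(n,gp(t,p))
E
```

```text
car [ 0.60856251  0.09545671 -1.11263415] [-0.7  0.   0.3 -1.5  1.1  0.1 -0.5  0.9]
car [ 0.6109688   0.09789715 -1.11214509] [ 1.   0.4 -0.3  0.9 -0.4 -0.7 -0.  -0.9]
car [ 0.60936537  0.09675054 -1.11530022] [-1.3 -0.4 -0.2 -1.9  0.5 -0.2 -1.2  0.5  0.5 -0.2 -0.9  0.2 -0.8 -1.3
 -0.4 -1.5]
fen [ 0.66224643  0.07130081 -1.31788643] [ 0.  -0.2 -0.1  0.1  0.1 -0.  -0.1 -0.1  0.1  0.3]
fen [ 0.66416028  0.07211977 -1.3138758 ] [-0.   0.6  0.4  0.  -0.8 -0.5 -0.1 -0.1  0.3 -0. ]
fen [ 0.66298008  0.07167356 -1.31603762] [-0.2 -0.6 -0.4 -0.2 -0.1 -0.3 -0.2 -0.5 -0.1 -0.1 -0.3  0.1  0.2 -0.4
 -1.  -0.9 -0.1 -0.6  0.3 -0.5]
(array([-37.77914924, -45.56455748]), np.float64(0.2007373964630812))
spool [0.7707856  0.24149533]
jar [ 0.52511232 -0.06686295]
bin [ 0.72413521 -0.03118905]
```

Request:
drive_tool --increments '[{"delta_pos": [0,0,0],"turn": 0.116,"jaw": 0},{"delta_pos": [0,0,0],"turn": 0.116,"jaw": 0},{"delta_pos": [0,0,0],"turn": 0.116,"jaw": 0},{"delta_pos": [0,0,0],"turn": 0.116,"jaw": 0},{"delta_pos": [0,0,0],"turn": 0.116,"jaw": 0},{"delta_pos": [0,0,0],"turn": 0.116,"jaw": 0},{"delta_pos": [0,0,0],"turn": 0.116,"jaw": 0}]'

```text
time: 0.68
tool_pos: [0.2006, 0.6443, 0.4039]
tcp_rot: [1.668, 2.662, -0.002]
wrist_force: [-0.2, 0.1, -0.4]
width: 0.505
grip_force: 0.0
```

```bash
cat >> h.py <<'E'
def go(x,y,z=None,a=None):
    s=bot.read_state();p=np.array(s["tool_pos"]);M=R.from_rotvec(s["tcp_rot"]).as_matrix()
    ya=np.arctan2(M[1,1],M[0,1]);z=p[2] if z is None else z
    print("t",round(s["time"],2),"p",p.round(4),"ya",ya.round(3),"F",np.round(s["wrist_force"],1),"w",round(s["width"],2))
    print("tool d mm",(M.T@(np.array([x,y,z])-p)*1000).round(1),"turn",None if a is None else round(ya-a,3))
E
python3 -c "
from h import *
go(.572,.173,.4,.455)"
```

```text
t 0.68 p [0.2006 0.6443 0.4039] ya 0.451 F [-0.2  0.1 -0.4] w 0.51
tool d mm [-586.1  128.7    4.3] turn -0.004
```

Request:
drive_tool --increments '[{"delta_pos": [-39,8.6,0],"turn": 0,"jaw": 0},{"delta_pos": [-39,8.6,0],"turn": 0,"jaw": 0},{"delta_pos": [-39,8.6,0],"turn": 0,"jaw": 0},{"delta_pos": [-39,8.6,0],"turn": 0,"jaw": 0},{"delta_pos": [-39,8.6,0],"turn": 0,"jaw": 0},{"delta_pos": [-39,8.6,0],"turn": 0,"jaw": 0},{"delta_pos": [-39,8.6,0],"turn": 0,"jaw": 0},{"delta_pos": [-39,8.6,0],"turn": 0,"jaw": 0}]'

```text
time: 1.35
tool_pos: [0.4007, 0.3931, 0.4043]
tcp_rot: [-1.66, -2.667, 0.001]
wrist_force: [0.7, -0.3, 0.1]
width: 0.502
grip_force: 0.0
```

Request:
drive_tool --increments '[{"delta_pos": [-39,8.6,0],"turn": 0,"jaw": 0},{"delta_pos": [-39,8.6,0],"turn": 0,"jaw": 0},{"delta_pos": [-39,8.6,0],"turn": 0,"jaw": 0},{"delta_pos": [-39,8.6,0],"turn": 0,"jaw": 0},{"delta_pos": [-39,8.6,0],"turn": 0,"jaw": 0},{"delta_pos": [-39,8.6,0],"turn": 0,"jaw": 0},{"delta_pos": [-39,8.6,0],"turn": 0,"jaw": 0},{"delta_pos": [0,0,0],"turn": 0,"jaw": 0}]'

```text
time: 2.02
tool_pos: [0.5778, 0.1712, 0.4042]
tcp_rot: [1.666, 2.66, -0.003]
wrist_force: [0.2, 0.1, 0.6]
width: 0.501
grip_force: 0.0
```

```bash
python3 -c "
from h import *
import pickle
go(.572,.173,.178,.455)
s=bot.read_state();c=bot.read_camera('wrist');save(c,'pics/w1.png');pickle.dump((s,c),open('w1.pkl','wb'));print(c['hand_eye'],c['fovy'])"
```

```text
t 2.02 p [0.5778 0.1712 0.4042] ya 0.452 F [0.2 0.1 0.6] w 0.5
tool d mm [  5.   -4.5 226.1] turn -0.003
[[ 4.47872604e-04 -9.53619285e-01 -3.01015046e-01  7.69532426e-02]
 [ 9.99999878e-01  3.64464513e-04  3.33246333e-04 -5.21633995e-04]
 [-2.08080828e-04 -3.01015159e-01  9.53619332e-01  3.17045465e-02]
 [ 0.00000000e+00  0.00000000e+00  0.00000000e+00  1.00000000e+00]] 64.73291224670534
```

View pics/w1.png

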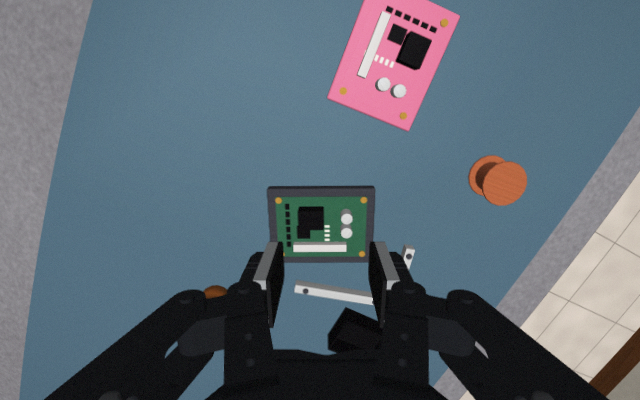

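The wrist view shows the grey carrier squarely between the fingers (edges at rows 186 and 262, columns 268–375), with the long rail below it and the spool to the right. I'll check the predicted pose against it.

```bash
cat >> h.py <<'E'
def wM(s,c):
    A=np.eye(4);A[:3,:3]=R.from_rotvec(s["tcp_rot"]).as_matrix();A[:3,3]=s["tool_pos"]
    return np.linalg.inv(A@np.array(c["hand_eye"]))
E
python3 -c "
from h import *
import pickle
s,c=pickle.load(open('w1.pkl','rb'));M=wM(s,c)
L=CAR+[[-50,65,0],[-50,-65,0]]
print(proj(c,place([.6094,.0968,-1.115],L),M).round(0))
print(proj(c,place([.6630,.0717,-1.316],FEN),M).round(0))
im=cv2.imread('pics/w1.png')
cv2.imwrite('pics/w1c.png',cv2.resize(im[170:320,255:425],None,fx=4,fy=4,interpolation=cv2.INTER_CUBIC)[:600])
"
```

```text
[[377. 190.]
 [374. 264.]
 [273. 264.]
 [268. 190.]
 [376. 186.]
 [270. 187.]]
[[397. 310.]
 [416. 251.]
 [407. 250.]
 [294. 293.]
 [295. 286.]]
```

View pics/w1c.png

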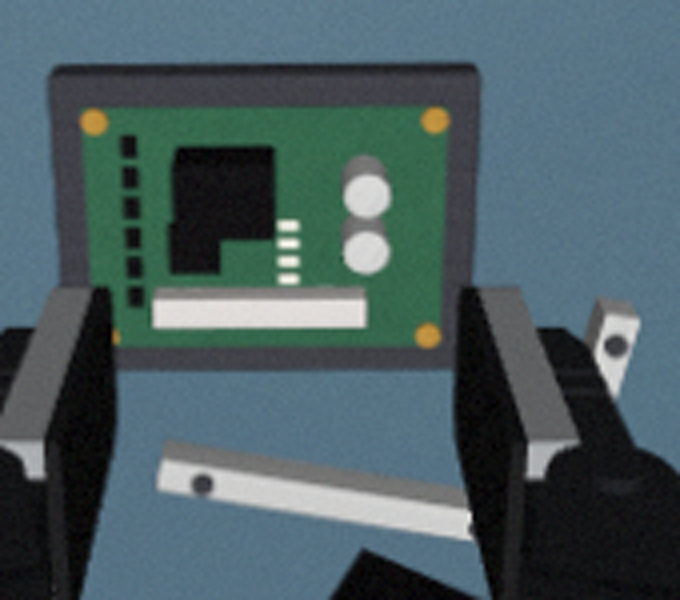

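The predictions match to 1–2 px. The tips clear the −x edge, so I'll lower the tool behind it.

Request:
drive_tool --increments '[{"delta_pos": [5,-4.5,0],"turn": 0,"jaw": 0},{"delta_pos": [0,0,37],"turn": 0,"jaw": 0},{"delta_pos": [0,0,38],"turn": 0,"jaw": 0},{"delta_pos": [0,0,38],"turn": 0,"jaw": 0},{"delta_pos": [0,0,38],"turn": 0,"jaw": 0},{"delta_pos": [0,0,35],"turn": 0,"jaw": 0},{"delta_pos": [0,0,30],"turn": 0,"jaw": 0},{"delta_pos": [0,0,10],"turn": 0,"jaw": 0}]'

```text
time: 2.73
tool_pos: [0.5638, 0.18, 0.1733]
tcp_rot: [-1.654, -2.663, 0.011]
wrist_force: [-1.5, 0.0, -0.4]
width: 0.501
grip_force: 0.0
```

```bash
python3 -c "
from h import *
go(.572,.173,.178,.455)
s=bot.read_state();c=bot.read_camera('wrist');save(c,'pics/w2.png')"
```

```text
t 2.73 p [0.5638 0.18   0.1733] ya 0.459 F [-1.5  0.  -0.4] w 0.5
tool d mm [-9.9  4.2 -4.7] turn 0.004
```

View pics/w2.png

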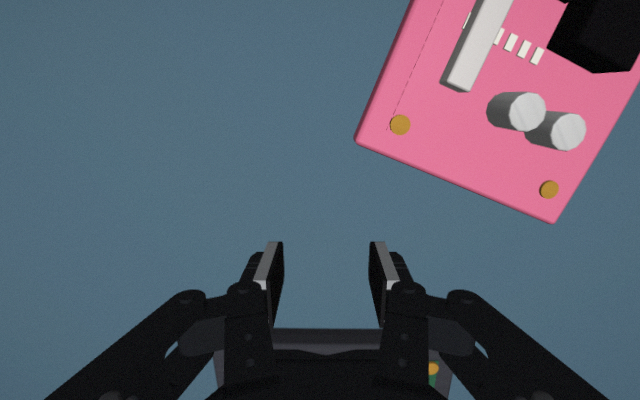

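The wrist view shows both tips behind the near edge of the carrier (row 330), with the pink slab clear at the top. I'll approach, then push while turning toward the fence's heading.

Request:
drive_tool --increments '[{"delta_pos": [-8,2,-2],"turn": 0,"jaw": 0},{"delta_pos": [-8,2,0],"turn": 0,"jaw": 0},{"delta_pos": [-7,0,0],"turn": 0,"jaw": 0},{"delta_pos": [-5,0,0],"turn": 0,"jaw": 0},{"delta_pos": [-4,0,0],"turn": 0,"jaw": 0},{"delta_pos": [-4,0,0],"turn": 0,"jaw": 0},{"delta_pos": [-4,0,0],"turn": 0,"jaw": 0},{"delta_pos": [0,0,0],"turn": 0,"jaw": 0}]'

```text
time: 3.45
tool_pos: [0.5908, 0.1449, 0.1831]
tcp_rot: [1.662, 2.664, 0.006]
wrist_force: [-0.7, 3.7, 5.9]
width: 0.499
grip_force: 3.7
```

```bash
cat >> h.py <<'E'
F=np.array([.6630,.0717,-1.316])
def ff(x,y,z=None,a=.255):   # tool to fence coords mm
    p=place(F,[[x,y,0]])[0]; go(p[0],p[1],z,a)
    q=np.r_[bot.read_state()["tool_pos"][:2],0]; print("tool in fence",rel(q,F)[0].round(1))
E
python3 -c "
from h import *
ff(-62,-45,.175)
c=bot.read_camera('top');save(c,'pics/t2.png')
im=cv2.imread('pics/t2.png');cv2.imwrite('pics/t2c.png',cv2.resize(im[120:290,220:400],None,fx=3.5,fy=3.5,interpolation=cv2.INTER_CUBIC))"
```

```text
t 3.45 p [0.5908 0.1449 0.1831] ya 0.455 F [-0.7  3.7  5.9] w 0.5
tool d mm [-27.8   0.8   8.1] turn 0.2
tool in fence [-89.1 -51.4]
```

View pics/t2c.png

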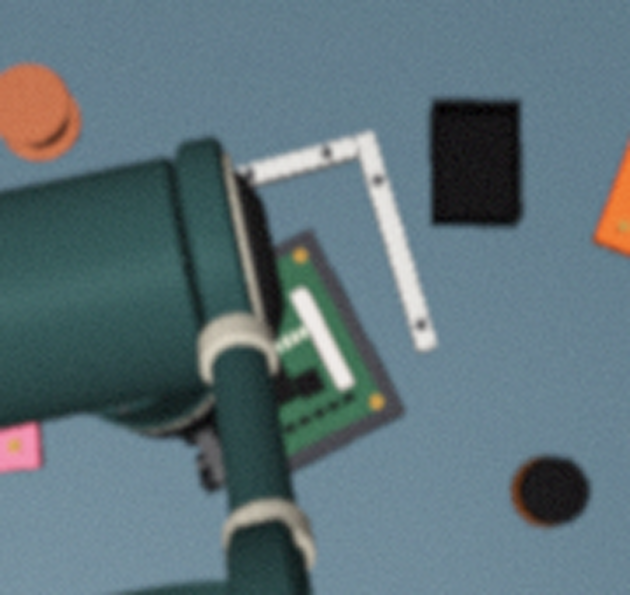

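The carrier has moved about 9 mm with the fingers, but the 6 N upward force and the higher z suggest the tips sit too high on the edge. I'll back off, lower the tool and look again.

Request:
drive_tool --increments '[{"delta_pos": [5,0,0],"turn": 0,"jaw": 0},{"delta_pos": [5,0,0],"turn": 0,"jaw": 0},{"delta_pos": [5,0,0],"turn": 0,"jaw": 0},{"delta_pos": [0,0,0],"turn": 0,"jaw": 0},{"delta_pos": [0,0,0],"turn": 0,"jaw": 0}]'

```text
time: 3.92
tool_pos: [0.5825, 0.1585, 0.1804]
tcp_rot: [-1.659, -2.667, 0.001]
wrist_force: [-0.9, -0.1, 0.2]
width: 0.505
grip_force: 0.0
```

```bash
python3 -c "
from h import *
ff(-62,-45,.175)"
```

```text
t 3.92 p [0.5825 0.1585 0.1804] ya 0.458 F [-0.9 -0.1  0.2] w 0.51
tool d mm [-43.6   2.3   5.4] turn 0.203
tool in fence [-104.3  -56. ]
```

Request:
drive_tool --increments '[{"delta_pos": [2,0,4],"turn": 0,"jaw": 0},{"delta_pos": [0,0,3],"turn": 0,"jaw": 0},{"delta_pos": [0,0,2],"turn": 0,"jaw": 0},{"delta_pos": [0,0,0],"turn": 0,"jaw": 0},{"delta_pos": [0,0,0],"turn": 0,"jaw": 0}]'

```text
time: 4.33
tool_pos: [0.582, 0.16, 0.1716]
tcp_rot: [-1.66, -2.666, 0.001]
wrist_force: [-1.6, -0.1, 2.3]
width: 0.503
grip_force: 1.4
```

```bash
python3 -c "
from h import *
ff(-62,-45,.170)
s=bot.read_state();c=bot.read_camera('wrist');save(c,'pics/w3.png')
im=cv2.imread('pics/w3.png');cv2.imwrite('pics/w3c.png',cv2.resize(im[220:400,190:480],None,fx=2.7,fy=2.7,interpolation=cv2.INTER_CUBIC))"
```

```text
t 4.33 p [0.582  0.16   0.1716] ya 0.457 F [-1.6 -0.1  2.3] w 0.5
tool d mm [-45.2   2.1   1.6] turn 0.202
tool in fence [-105.9  -56.1]
```

View pics/w3c.png

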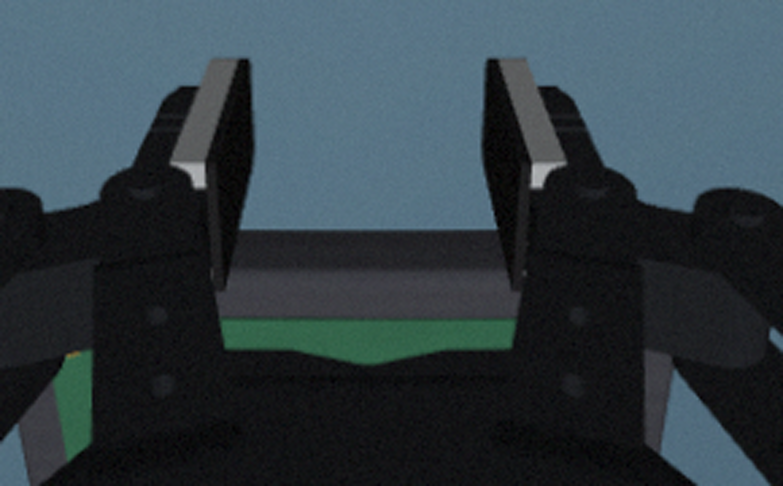

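The tips stand just behind the carrier edge (crop row 270) and brush the bench at TCP z ≈ 0.172. I'll raise the tool 4 mm and push slowly with a turn.

Request:
drive_tool --increments '[{"delta_pos": [0,0,-4],"turn": 0,"jaw": 0},{"delta_pos": [-7,0,0],"turn": 0,"jaw": 0},{"delta_pos": [-5,0,0],"turn": 0,"jaw": 0},{"delta_pos": [-4,0,0],"turn": 0.01,"jaw": 0},{"delta_pos": [-4,0,0],"turn": 0.03,"jaw": 0},{"delta_pos": [-4,0,0],"turn": 0.03,"jaw": 0},{"delta_pos": [-4,0,0],"turn": 0.03,"jaw": 0},{"delta_pos": [-4,0,0],"turn": 0.03,"jaw": 0}]'

```text
time: 5.05
tool_pos: [0.5956, 0.1308, 0.1757]
tcp_rot: [1.834, 2.55, 0.001]
wrist_force: [0.3, 3.5, -0.3]
width: 0.496
grip_force: 1.4
```

```bash
python3 -c "
from h import *
ff(-62,-45,.175)"
```

```text
t 5.05 p [0.5956 0.1308 0.1757] ya 0.324 F [ 0.3  3.5 -0.3] w 0.5
tool d mm [-12.5   4.5   0.7] turn 0.069
tool in fence [-74.2 -50.3]
```

Request:
drive_tool --increments '[{"delta_pos": [-3,0,0],"turn": 0.03,"jaw": 0},{"delta_pos": [-3,0,0],"turn": 0.025,"jaw": 0},{"delta_pos": [-3,0,0],"turn": 0.014,"jaw": 0},{"delta_pos": [-2,0,0],"turn": 0,"jaw": 0},{"delta_pos": [0,0,0],"turn": 0,"jaw": 0}]'

```text
time: 5.47
tool_pos: [0.5987, 0.1202, 0.1757]
tcp_rot: [1.918, 2.488, 0.001]
wrist_force: [0.7, 2.9, 0.3]
width: 0.498
grip_force: 1.3
```

Request:
drive_tool --increments '[{"delta_pos": [-1.5,0,0],"turn": 0,"jaw": 0},{"delta_pos": [-1.5,0,0],"turn": 0,"jaw": 0},{"delta_pos": [0,0,0],"turn": 0,"jaw": 0}]'

```text
time: 5.72
tool_pos: [0.5995, 0.1193, 0.1758]
tcp_rot: [-1.917, -2.488, -0.005]
wrist_force: [1.5, 12.4, -1.3]
width: 0.498
grip_force: 5.3
```

```bash
python3 -c "
from h import *
ff(-62,-45,.175)"
```

```text
t 5.72 p [0.5995 0.1193 0.1758] ya 0.258 F [ 1.5 12.4 -1.3] w 0.5
tool d mm [-0.1  4.5  0.8] turn 0.003
tool in fence [-62.1 -49.5]
```

Rail contact confirmed: 12 N, with the tool at fence x = −62. I'll retreat, rise and turn 90° for the y push.

Request:
drive_tool --increments '[{"delta_pos": [12,0,0],"turn": 0,"jaw": 0},{"delta_pos": [15,0,0],"turn": 0,"jaw": 0},{"delta_pos": [0,0,-35],"turn": 0,"jaw": 0},{"delta_pos": [0,0,-35],"turn": 0,"jaw": 0},{"delta_pos": [0,0,-30],"turn": 0.112,"jaw": 0},{"delta_pos": [0,0,0],"turn": 0.112,"jaw": 0},{"delta_pos": [0,0,0],"turn": 0.112,"jaw": 0},{"delta_pos": [0,0,0],"turn": 0.112,"jaw": 0}]'

```text
time: 6.38
tool_pos: [0.5921, 0.1442, 0.2768]
tcp_rot: [2.426, 1.994, 0.001]
wrist_force: [-0.5, -0.3, -1.1]
width: 0.499
grip_force: 0.0
```

Request:
drive_tool --increments '[{"delta_pos": [0,0,0],"turn": 0.112,"jaw": 0},{"delta_pos": [0,0,0],"turn": 0.112,"jaw": 0},{"delta_pos": [0,0,0],"turn": 0.112,"jaw": 0},{"delta_pos": [0,0,0],"turn": 0.112,"jaw": 0},{"delta_pos": [0,0,0],"turn": 0.112,"jaw": 0},{"delta_pos": [0,0,0],"turn": 0.112,"jaw": 0},{"delta_pos": [0,0,0],"turn": 0.112,"jaw": 0},{"delta_pos": [0,0,0],"turn": 0.112,"jaw": 0}]'

```text
time: 7.05
tool_pos: [0.5917, 0.1441, 0.2753]
tcp_rot: [3.051, 0.746, -0.002]
wrist_force: [0.8, -0.4, -0.1]
width: 0.505
grip_force: 0.0
```

Request:
drive_tool --increments '[{"delta_pos": [0,0,0],"turn": 0.112,"jaw": 0},{"delta_pos": [0,0,0],"turn": 0.112,"jaw": 0},{"delta_pos": [0,0,0],"turn": 0,"jaw": 0}]'

```text
time: 7.3
tool_pos: [0.5917, 0.1441, 0.2753]
tcp_rot: [3.114, 0.405, -0.002]
wrist_force: [-0.1, 0.1, -0.0]
width: 0.502
grip_force: 0.0
```

```bash
python3 -c "
from h import *
ff(0,-148,.1765,-1.316)"
```

```text
t 7.3 p [0.5917 0.1441 0.2753] ya -1.312 F [-0.1  0.1 -0. ] w 0.5
tool d mm [-97.5  87.5  99. ] turn 0.004
tool in fence [-88.  -50.7]
```

Request:
drive_tool --increments '[{"delta_pos": [-35,25,0],"turn": 0.004,"jaw": 0},{"delta_pos": [-35,25,0],"turn": 0,"jaw": 0},{"delta_pos": [-27.5,25,0],"turn": 0,"jaw": 0},{"delta_pos": [0,12.5,0],"turn": 0,"jaw": 0},{"delta_pos": [0,0,0],"turn": 0,"jaw": 0}]'

```text
time: 7.72
tool_pos: [0.5211, 0.0344, 0.2754]
tcp_rot: [3.115, 0.403, -0.001]
wrist_force: [0.9, -0.8, 0.8]
width: 0.498
grip_force: 0.0
```

```bash
python3 -c "
from h import *
ff(0,-148,.1765,-1.316)
s=bot.read_state();c=bot.read_camera('wrist');save(c,'pics/w4.png');M=wM(s,c)
for y in(-45,-50): print(proj(c,place(F,[[-50,y-65,14],[50,y-65,14]]),M).round(0).tolist())"
```

```text
t 7.72 p [0.5211 0.0344 0.2754] ya -1.314 F [ 0.9 -0.8  0.8] w 0.5
tool d mm [-1.2 -0.5 98.9] turn 0.002
tool in fence [   0.4 -146.8]
[[257.0, 153.0], [393.0, 153.0]]
[[257.0, 159.0], [393.0, 160.0]]
```

View pics/w4.png

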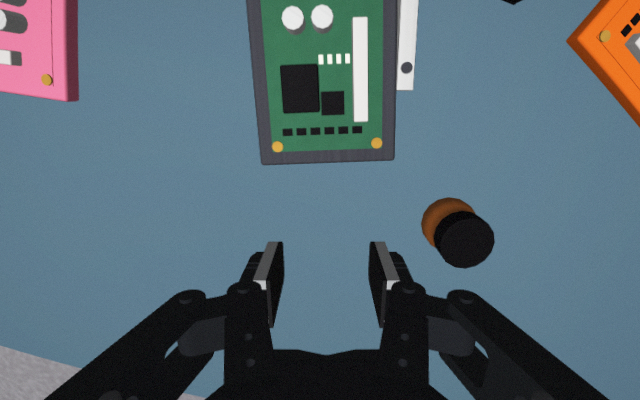

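The carrier's short edge is at about row 157 (centre y ≈ −47), its long side is by the rail, and the jar at (460,230) is clear of the fingers. I'll lower the tool and push along +tool x.

Request:
drive_tool --increments '[{"delta_pos": [0,0,35],"turn": 0,"jaw": 0},{"delta_pos": [0,0,35],"turn": 0,"jaw": 0},{"delta_pos": [0,0,22],"turn": 0,"jaw": 0},{"delta_pos": [0,0,7],"turn": 0,"jaw": 0},{"delta_pos": [5,0,0],"turn": 0,"jaw": 0},{"delta_pos": [7,0,0],"turn": 0,"jaw": 0},{"delta_pos": [6,0,0],"turn": 0,"jaw": 0},{"delta_pos": [5,0,0],"turn": 0,"jaw": 0}]'

```text
time: 8.43
tool_pos: [0.5454, 0.0427, 0.1781]
tcp_rot: [-3.115, -0.403, 0.0]
wrist_force: [-6.4, -0.3, 3.7]
width: 0.502
grip_force: 2.9
```

Request:
drive_tool --increments '[{"delta_pos": [4,0,0],"turn": 0,"jaw": 0},{"delta_pos": [4,0,0],"turn": 0,"jaw": 0},{"delta_pos": [4,0,0],"turn": 0,"jaw": 0},{"delta_pos": [4,0,0],"turn": 0,"jaw": 0},{"delta_pos": [4,0,0],"turn": 0,"jaw": 0}]'

```text
time: 8.85
tool_pos: [0.5638, 0.0475, 0.178]
tcp_rot: [-3.115, -0.403, 0.003]
wrist_force: [-5.7, -0.1, 3.3]
width: 0.502
grip_force: 3.0
```

```bash
python3 -c "
from h import *
ff(0,-76,.1765,-1.316)"
```

```text
t 8.85 p [0.5638 0.0475 0.178 ] ya -1.314 F [-5.7 -0.1  3.3] w 0.5
tool d mm [26.1  1.7  1.5] turn 0.002
tool in fence [  -1.6 -102.1]
```

Request:
drive_tool --increments '[{"delta_pos": [4,0,0],"turn": 0,"jaw": 0},{"delta_pos": [4,0,0],"turn": 0,"jaw": 0},{"delta_pos": [4,0,0],"turn": 0,"jaw": 0},{"delta_pos": [4,0,0],"turn": 0,"jaw": 0},{"delta_pos": [3,0,0],"turn": 0,"jaw": 0},{"delta_pos": [3,0,0],"turn": 0,"jaw": 0},{"delta_pos": [2,0,0],"turn": 0,"jaw": 0},{"delta_pos": [0,0,0],"turn": 0,"jaw": 0}]'

```text
time: 9.52
tool_pos: [0.5875, 0.0538, 0.1781]
tcp_rot: [-3.115, -0.403, 0.0]
wrist_force: [-5.3, 0.8, 2.2]
width: 0.503
grip_force: 2.0
```

```bash
python3 -c "
from h import *
ff(0,-76,.1765,-1.316)"
```

```text
t 9.52 p [0.5875 0.0538 0.1781] ya -1.314 F [-5.3  0.8  2.2] w 0.5
tool d mm [1.6 1.7 1.6] turn 0.002
tool in fence [ -1.7 -77.6]
```

Request:
drive_tool --increments '[{"delta_pos": [1.5,0,0],"turn": 0,"jaw": 0},{"delta_pos": [1,0,0],"turn": 0,"jaw": 0},{"delta_pos": [0,0,0],"turn": 0,"jaw": 0}]'

```text
time: 9.77
tool_pos: [0.5889, 0.054, 0.1778]
tcp_rot: [-3.116, -0.403, 0.005]
wrist_force: [-7.0, 0.8, 5.6]
width: 0.5
grip_force: 3.9
```

Request:
drive_tool --increments '[{"delta_pos": [1,0,0],"turn": 0,"jaw": 0},{"delta_pos": [0,0,0],"turn": 0,"jaw": 0}]'

```text
time: 9.93
tool_pos: [0.5892, 0.0541, 0.1777]
tcp_rot: [3.116, 0.403, -0.008]
wrist_force: [-10.3, -0.5, 7.1]
width: 0.498
grip_force: 5.1
```

Request:
drive_tool --increments '[{"delta_pos": [1,0,0],"turn": 0,"jaw": 0},{"delta_pos": [0,0,0],"turn": 0,"jaw": 0}]'

```text
time: 10.1
tool_pos: [0.5896, 0.0542, 0.1775]
tcp_rot: [3.115, 0.403, -0.011]
wrist_force: [-12.0, -1.8, 8.2]
width: 0.499
grip_force: 6.1
```

It stalls against the short rail at 12 N. I'll retreat, turn back and reseat it against the long rail at mid-length.

Request:
drive_tool --increments '[{"delta_pos": [-12,0,0],"turn": 0,"jaw": 0},{"delta_pos": [-15,0,0],"turn": 0,"jaw": 0},{"delta_pos": [0,0,-35],"turn": 0,"jaw": 0},{"delta_pos": [0,0,-35],"turn": 0,"jaw": 0},{"delta_pos": [0,0,-30],"turn": -0.112,"jaw": 0},{"delta_pos": [0,0,0],"turn": -0.112,"jaw": 0},{"delta_pos": [0,0,0],"turn": -0.112,"jaw": 0},{"delta_pos": [0,0,0],"turn": -0.112,"jaw": 0}]'

```text
time: 10.77
tool_pos: [0.5671, 0.0477, 0.2803]
tcp_rot: [2.943, 1.092, 0.011]
wrist_force: [-0.1, 0.3, -0.2]
width: 0.499
grip_force: 0.0
```

Request:
drive_tool --increments '[{"delta_pos": [0,0,0],"turn": -0.112,"jaw": 0},{"delta_pos": [0,0,0],"turn": -0.112,"jaw": 0},{"delta_pos": [0,0,0],"turn": -0.112,"jaw": 0},{"delta_pos": [0,0,0],"turn": -0.112,"jaw": 0},{"delta_pos": [0,0,0],"turn": -0.112,"jaw": 0},{"delta_pos": [0,0,0],"turn": -0.112,"jaw": 0},{"delta_pos": [0,0,0],"turn": -0.112,"jaw": 0},{"delta_pos": [0,0,0],"turn": -0.112,"jaw": 0}]'

```text
time: 11.43
tool_pos: [0.5667, 0.0477, 0.2788]
tcp_rot: [2.179, 2.258, 0.006]
wrist_force: [0.1, 0.0, 0.7]
width: 0.495
grip_force: 0.0
```

Request:
drive_tool --increments '[{"delta_pos": [0,0,0],"turn": -0.112,"jaw": 0},{"delta_pos": [0,0,0],"turn": -0.112,"jaw": 0},{"delta_pos": [0,0,0],"turn": 0,"jaw": 0}]'

```text
time: 11.68
tool_pos: [0.5666, 0.0476, 0.2787]
tcp_rot: [1.916, 2.485, 0.005]
wrist_force: [0.5, 0.0, -1.0]
width: 0.5
grip_force: 0.0
```

```bash
python3 -c "
from h import *
ff(-88,0,.1765,.257)"
```

```text
t 11.68 p [0.5666 0.0476 0.2787] ya 0.257 F [ 0.5  0.  -1. ] w 0.5
tool d mm [ 86.9  99.1 102.6] turn -0.0
tool in fence [ -1.  -99.4]
```

Request:
drive_tool --increments '[{"delta_pos": [30,20,0],"turn": 0,"jaw": 0},{"delta_pos": [30,30,0],"turn": 0,"jaw": 0},{"delta_pos": [27,30,0],"turn": 0,"jaw": 0},{"delta_pos": [0,19,0],"turn": 0,"jaw": 0},{"delta_pos": [0,0,0],"turn": 0,"jaw": 0}]'

```text
time: 12.1
tool_pos: [0.6425, 0.1588, 0.2788]
tcp_rot: [1.92, 2.481, 0.009]
wrist_force: [0.5, -0.3, 0.6]
width: 0.498
grip_force: 0.0
```

Request:
drive_tool --increments '[{"delta_pos": [0,0,35],"turn": 0,"jaw": 0},{"delta_pos": [0,0,35],"turn": 0,"jaw": 0},{"delta_pos": [0,0,25],"turn": 0,"jaw": 0},{"delta_pos": [0,0,7],"turn": 0,"jaw": 0},{"delta_pos": [-7,0,0],"turn": 0,"jaw": 0},{"delta_pos": [-6,0,0],"turn": 0,"jaw": 0},{"delta_pos": [-4,0,0],"turn": 0,"jaw": 0},{"delta_pos": [0,0,0],"turn": 0,"jaw": 0}]'

```text
time: 12.77
tool_pos: [0.6441, 0.1384, 0.1763]
tcp_rot: [1.923, 2.481, 0.003]
wrist_force: [0.5, -0.7, -0.3]
width: 0.503
grip_force: 0.0
```

Request:
drive_tool --increments '[{"delta_pos": [-3,0,0],"turn": 0,"jaw": 0},{"delta_pos": [-3,0,0],"turn": 0,"jaw": 0},{"delta_pos": [-2,0,0],"turn": 0,"jaw": 0},{"delta_pos": [0,0,0],"turn": 0,"jaw": 0}]'

```text
time: 13.1
tool_pos: [0.6452, 0.1314, 0.1749]
tcp_rot: [1.922, 2.484, 0.0]
wrist_force: [0.4, 0.3, -0.4]
width: 0.498
grip_force: 0.0
```

```bash
python3 -c "
from h import *
ff(-62,0,.1765,.257)"
```

```text
t 13.1 p [0.6452 0.1314 0.1749] ya 0.254 F [ 0.4  0.3 -0.4] w 0.5
tool d mm [-0.3  2.2 -1.6] turn -0.003
tool in fence [-62.3  -2.2]
```

Almost touching. I'll press on in small steps.

Request:
drive_tool --increments '[{"delta_pos": [-1,0,0],"turn": 0,"jaw": 0},{"delta_pos": [-1,0,0],"turn": 0,"jaw": 0},{"delta_pos": [0,0,0],"turn": 0,"jaw": 0}]'

```text
time: 13.35
tool_pos: [0.6453, 0.1307, 0.1748]
tcp_rot: [-1.922, -2.484, -0.001]
wrist_force: [-0.2, 4.6, 1.0]
width: 0.502
grip_force: 2.3
```

Request:
drive_tool --increments '[{"delta_pos": [-1,0,0],"turn": 0,"jaw": 0},{"delta_pos": [-1,0,0],"turn": 0,"jaw": 0},{"delta_pos": [0,0,0],"turn": 0,"jaw": 0}]'

```text
time: 13.6
tool_pos: [0.6455, 0.1301, 0.1748]
tcp_rot: [-1.92, -2.482, -0.003]
wrist_force: [-3.5, 11.2, 1.8]
width: 0.498
grip_force: 5.4
```

```bash
python3 -c "
from h import *
ff(-62,0,.1765,.257)"
```

```text
t 13.6 p [0.6455 0.1301 0.1748] ya 0.254 F [-3.5 11.2  1.8] w 0.5
tool d mm [ 1.1  2.2 -1.7] turn -0.003
tool in fence [-60.9  -2.2]
```

It's seated against the long rail at 11 N. I'll retreat, rise and verify from above.

Request:
drive_tool --increments '[{"delta_pos": [10,0,0],"turn": 0,"jaw": 0},{"delta_pos": [20,0,0],"turn": 0,"jaw": 0},{"delta_pos": [10,0,-35],"turn": 0,"jaw": 0},{"delta_pos": [10,0,-35],"turn": 0,"jaw": 0},{"delta_pos": [10,0,-35],"turn": 0,"jaw": 0},{"delta_pos": [10,0,-35],"turn": 0,"jaw": 0},{"delta_pos": [0,0,-10],"turn": 0,"jaw": 0},{"delta_pos": [0,0,0],"turn": 0,"jaw": 0}]'

```text
time: 14.27
tool_pos: [0.63, 0.1967, 0.33]
tcp_rot: [1.917, 2.481, 0.011]
wrist_force: [0.7, 0.6, 1.2]
width: 0.502
grip_force: 0.0
```

Request:
drive_tool --increments '[{"delta_pos": [20,0,-10],"turn": 0,"jaw": 1},{"delta_pos": [20,0,-10],"turn": 0,"jaw": 1},{"delta_pos": [20,0,0],"turn": 0,"jaw": 1},{"delta_pos": [0,0,0],"turn": 0,"jaw": 1},{"delta_pos": [0,0,0],"turn": 0,"jaw": 1}]'

```text
time: 14.68
tool_pos: [0.6126, 0.2539, 0.3422]
tcp_rot: [-1.92, -2.485, 0.006]
wrist_force: [0.1, -0.5, -0.6]
width: 1.0
grip_force: 0.0
```

```bash
python3 -c "
from h import *
ff(-62,0,.1765,.257)
s=bot.read_state();c=bot.read_camera('wrist');save(c,'pics/w5.png')
a=cv2.imread('pics/w5.png')
c=bot.read_camera('top');save(c,'pics/t5.png');b=cv2.imread('pics/t5.png')
M=wM(s,bot.read_camera('wrist'))
q=proj(bot.read_camera('wrist'),place(F,CAR+FEN),M);print(q.round(0).tolist())
x0,y0=(q.min(0)-15).clip(0).astype(int);x1,y1=np.minimum(q.max(0)+15,[640,400]).astype(int);print(x0,y0,x1,y1)
A=cv2.resize(a[y0:y1,x0:x1],None,fx=3,fy=3,interpolation=cv2.INTER_CUBIC)[:600,:500]
B=cv2.resize(b[140:260,250:370],(300,300),interpolation=cv2.INTER_CUBIC)
im=np.zeros((600,800,3),np.uint8);im[:A.shape[0],:A.shape[1]]=A;im[:300,500:]=B;cv2.imwrite('pics/fin.png',im)"
```

```text
t 14.68 p [0.6126 0.2539 0.3422] ya 0.255 F [ 0.1 -0.5 -0.6] w 1.0
tool d mm [-126.8    3.3  165.8] turn -0.002
tool in fence [-189.    -2.8]
[[388.0, 300.0], [382.0, 369.0], [276.0, 368.0], [271.0, 300.0], [391.0, 376.0], [398.0, 315.0], [387.0, 315.0], [277.0, 376.0], [276.0, 368.0]]
256 284 412 390
```

View pics/fin.png

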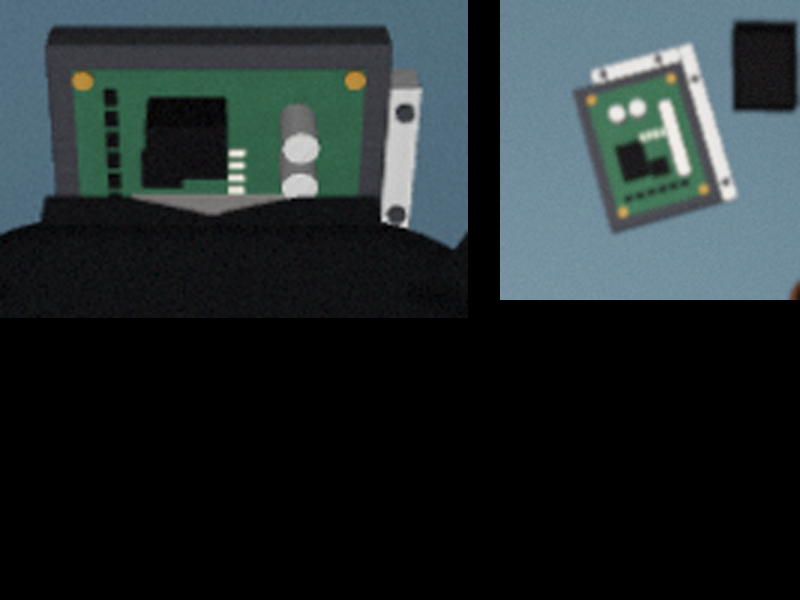

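The last view shows the carrier's long side against the long rail and the bystanders in place. I'll check numerically for a possible thin gap at the short rail.

```bash
python3 -c "
from h import *
a=cv2.imread('pics/w5.png')
for r in(322,332,342): print(r,[tuple(int(v) for v in a[r,x]) for x in range(374,392)])
c=bot.read_camera('top');b=np.mean([bot.read_camera('top')['pixels'][...,::-1].astype(float) for _ in range(6)],0).astype(np.float32)
def prof(A,n,rng):
    # average along edge, sample across in fence mm at z=14
    out=[]
    for d in rng:
        P=place(F,[[*(np.array(A(t,d))),14] for t in np.linspace(0,1,30)])
        q=proj(c,P).astype(np.float32); v=cv2.remap(b,q[:,:1],q[:,1:],cv2.INTER_LINEAR).reshape(-1,3).mean(0); out.append((int(d),v.round().astype(int).tolist()))
    print(n,out)
prof(lambda t,d:(-25+70*t,d),'short',range(55,80,2))
prof(lambda t,d:(d,-60+115*t),'long',range(40,65,2))
"
```

```text
322 [(73, 97, 52), (71, 97, 48), (69, 90, 51), (65, 66, 57), (66, 61, 59), (68, 61, 58), (68, 62, 61), (70, 62, 60), (66, 62, 60), (66, 59, 59), (59, 52, 54), (118, 116, 118), (194, 196, 195), (172, 173, 173), (92, 91, 90), (65, 59, 58), (68, 63, 61), (62, 58, 58)]
332 [(77, 103, 55), (70, 97, 49), (71, 81, 54), (68, 60, 59), (71, 65, 64), (71, 65, 65), (67, 60, 60), (69, 66, 62), (70, 64, 65), (66, 60, 59), (120, 118, 117), (184, 186, 183), (201, 203, 201), (203, 204, 204), (199, 200, 201), (200, 201, 199), (196, 197, 196), (199, 198, 200)]
342 [(74, 98, 53), (69, 80, 52), (68, 61, 60), (67, 61, 61), (68, 57, 60), (65, 57, 58), (66, 59, 60), (65, 59, 60), (61, 54, 54), (67, 64, 65), (158, 160, 159), (201, 201, 202), (201, 201, 202), (202, 204, 203), (199, 198, 199), (195, 195, 196), (197, 197, 198), (203, 202, 202)]
short [(55, [84, 99, 80]), (57, [81, 85, 77]), (59, [80, 77, 75]), (61, [90, 86, 86]), (63, [127, 125, 126]), (65, [177, 178, 180]), (67, [206, 209, 210]), (69, [211, 213, 214]), (71, [209, 211, 212]), (73, [210, 211, 212]), (75, [205, 204, 202]), (77, [184, 179, 170]), (79, [162, 151, 132])]
long [(40, [85, 101, 82]), (42, [83, 85, 78]), (44, [82, 77, 76]), (46, [85, 80, 80]), (48, [112, 110, 111]), (50, [167, 168, 169]), (52, [211, 214, 215]), (54, [220, 222, 223]), (56, [217, 219, 220]), (58, [217, 219, 220]), (60, [213, 215, 214]), (62, [190, 187, 179]), (64, [163, 153, 134])]
```

Both joints go straight from frame to rail with no bench colour between, and the profiles are the same on both sides. The carrier is home, so I'll hand it in.

```bash
python3 -c "
from workcell import bot
print(bot.finish_job())"
```

```text
the job is handed in; nothing more can be done
None
```

I pushed the steel-grey carrier flush against both rails of the fence corner, and the last pictures showed no gap on either side; I handed the job in at about 15 s of the 51 s, and no verdict came back.

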